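# Find the rattling spare-part case and present it

## Robot

A 6-joint arm with a two-finger parallel gripper is mounted at the origin on a cart in front of the work surface, level with it; the furniture and walls round the work are solid. World frame = base frame: x ahead of the robot, y to its left, z up, the work surface at z = 0. Lengths are in m, angles in rad, forces in N, time in s.
With the tool pointing down it reaches from about 0.425 to 0.95 m from the base axis. Payload 3.5 kg.
Tool frame: the origin (TCP) lies between the finger pads, 19 mm behind the fingertips; this is the grasp point; z points along the fingers, y is the line along which they close (so a half turn about z gives the same grasp; the last joint's range is limited). The gripper opens to 85 mm and grips with 20 to 120 N. Pads are 22 mm wide; open, the fingers measure 114 mm over their backs; the gripper's body (76 mm by 85 mm) begins 54 mm behind the grasp point. The pads swing forward as they close: fully open they stand 13 mm farther back than shut.
Start: joints at [1.002, 0.286, 1.577, -0, 1.279, -0.15], TCP at [0.274, 0.617, 0.25] pointing down, gripper open.
Joint ranges: [-2.77, 2.77], [-0.9, 2.22], [0.21, 2.48], [-1.53, 4.67], [0.24, 2.81], [-2.84, 2.84]. Speed limits (rad/s): [2.79, 2.79, 3.14, 3.14, 3.14, 3.14].

## Interface

Orientations are given as a unit quaternion [x, y, z, w].
In Python, from plant import readout, cams, sign_off gives the robot as it stands. The module is installed in compiled form; this text tells all that it offers.
- The arm moves only by the tool step_arm, never from a script. Its argument "increments" is a list of rows, each a list of 2 entries, a list of its own where there are three numbers: the shift along the world's x, y, z in mm, then the turn, a rotation vector about the world's x, y, z in rad. In form: [[[x, y, z], [rx, ry, rz]], ...]. A call has 1 to 8 rows; each row shifts and turns the commanded pose from where the row before left it; what a row does not reach is not made up. A row lasts 1/12 s, in which the tool goes at most 41.7 mm and 7.16 degrees, less where a joint would pass 70% of its speed; a pose out of reach is approached as far as the arm can. A call is refused whole if a number of a shift passes 41.7 or a number of a turn 0.125, either way. A call with a gripper value outside its range is refused whole. "fingers" is the opening, from -1 (shut) to 1 (fully open), set as the call begins (left out, the last holds). The fingers move at their own pace and stop on an object; "grip_force" is the grip in N (left out, the last holds). Time passes only in rows, so rows that do not move let the fingers close. It gives the time, the measured TCP pose, the force, the opening and the grip force at its end, in the units of the state.
- readout.get_state(): the state, without advancing time (a new reading comes with each control period).
- cams.read_camera(name): name is "scene" or "side" or "wrist"; returns the picture (420x560x3 uint8, red, green, blue); there is no depth.
- cams.get_calibration(name): a dict with "fx", "fy", "cx", "cy" (pixels), "distortion" ([k1, k2, p1, p2, k3] as OpenCV has them; the pictures are not rectified), "eye" and "rotation" of the camera in the world; the wrist camera has in their place "T_tool_cam" (4x4, takes a point from camera to tool coordinates, whose origin is the TCP and whose axes are the flange's). Camera axes: x right, y up, looking along -z (the intrinsics and any distortion apply to the point x, -y, -z); pixel columns grow to the right and rows downward; lengths in m; the calibration is good to about 2 mm. A picture is of the moment at which its call begins: read the wrist's pose just before it. get_calibration takes no time and is no camera call.
- sign_off(): hands the job in; it is judged then, once.
The state is a dict: "time": time; "qpos": joint angles; "dq": joint speeds; "joint_efforts": joint torques, N m; "eef_pos": TCP position; "tcp_rot": TCP orientation; "contact_force": force on the tool from outside, world axes, zero at the start; "wrist_torque": the same for the moment, N m; "opening": opening from 0.0 (shut) to 1.0 (fully open); "finger_force": force on a finger pad.
Only numpy, scipy, OpenCV 4.12 (cv2) and the standard library are available. Lean on these libraries where they do the work, as an engineer would, in place of code of your own. Each camera call takes 0.05 s, during which the arm holds its last target. There are 200 camera calls.

## Task

One of the three sealed spare-part cases in the rack has a bolt loose inside, which is not allowed beside open food. Find it by lifting the cases clear one at a time and rocking each end to end, first far end down, then near end down, to feel whether something slides; put a quiet case back fully down in its own bay. Hold the one that rattles out level over the middle of the stainless container, about 10 cm above its rim, for the line leader to open there, and finish while still holding it, leaving the other two in their bays and everything else on the table undisturbed.

Things in the scene. Friction and masses are not known exactly. Their poses are not given: they have to be found in the camera images.
- case_left: sealed grey plastic case, flat ribbed lid, steel clasp on each short end, 136 mm long (x) x 50 wide (y) x 57 high; the three look alike and weigh 0.44 kg, give or take 0.07. Starts in the left bay (+y), its length away from the robot. Origin: centre of its underside, x to the far end, z up. Long sides flat: grip across the 50 mm at mid-length, TCP about 32 mm above the underside, some 40 N
- case_middle: the like case from the middle bay. Each case is filled by its insert (nothing inside moves over 2 mm), except one, which differs from run to run: in it a loose steel bolt of 0.175 kg lies halfway along. Tipped end down by 25 to 35 degrees and held there a second, the bolt slides to that end, 36 mm from the middle, and stays there when the case is level again
- case_right: the like case from the right bay (-y). Feeling the rattle: level and in the same pose, the moment at the wrist after a tip to the far end and after a tip to the near end differs by about 0.12 N m in the rattling case, by under 0.01 N m in the others; weight tells nothing. Rock well above the table: a label printer 155 mm high stands just behind the rack
- rack: flat dark steel rack, 166 x 242 mm, 4 mm plate, fixed to the table; three bays side by side, 80 mm apart, each with flared tabs near its corners, up to 22 mm above the table, that leave the case 2.5 mm play on every side; 30 mm free between neighbouring cases for a finger at mid-length; origin at the centre of its underside, x along the bays to the far side, y to the left
- bay_left (a point): centre of the floor of the left bay of the rack, 4 mm above the table; a case that is fully down has its origin here; axes as the rack
- bay_middle (a point): centre of the floor of the middle bay of the rack, 4 mm above the table; a case that is fully down has its origin here; axes as the rack
- bay_right (a point): centre of the floor of the right bay of the rack, 4 mm above the table; a case that is fully down has its origin here; axes as the rack
- container: open stainless steel container, empty, rim 118 x 158 mm, 60 mm high, fixed, standing on the table to the left ahead; origin at the centre of its underside; leave it where it is
- leg_spanner: steel double open-ended spanner, 165 mm long, 6 mm thick, flat on the table; bystander, leave it where it is; origin at the centre of its underside
- pen: black and white marker pen, 134 mm long, lying; bystander, leave it where it is; origin at the centre of its underside
- label_roll: white label roll standing on end, 69 mm across, 60 mm high; bystander, leave it where it is; origin at the centre of its underside

How it is judged:
By the outcome, as a careful person would: the job done as asked, in the order asked, and still so for the second after the job is handed in, while the arm keeps its last pose, push and grip.
It also fails if it takes over 72 s, if anything falls off the work surface, if the arm or the gripper's body presses on something with over 40 N, if the wrist force passes 120 N, or if a joint passes its speed limit or range.

## Working session

There is one attempt and no reset: what is moved stays moved. The work goes in short steps, Python scripts to look and compute and a tool call to move; the robot and the scene stay as the last step left them, time stands still between calls to the robot, and variables do not carry over. Pictures are saved under pics/ and viewed, at most 10 in all, crops included, and the job is handed in when it is done.

Besides the shell and the picture viewer there is one more tool, called as a command line: name --argument value ..., lists and objects as JSON in quotes. step_arm: Moves the arm, as the interface text tells. Its arguments: {"type":"object","properties":{"increments":{"type":"array","items":{"type":"array"}},"fingers":{"type":"number"},"grip_force":{"type":"number"}},"required":["increments"]}

```bash
mkdir -p pics
python3 - <<'E'
from plant import readout,cams
import cv2,numpy as np
print(readout.get_state())
for n in ("scene","side","wrist"):
    im=cams.read_camera(n); cv2.imwrite(f"pics/{n}0.png",im[:,:,::-1]); print(n,cams.get_calibration(n))
E
```

```text
{'time': 0.0, 'qpos': array([ 1.00198985e+00,  2.87163056e-01,  1.57819616e+00, -5.16519547e-05,
        1.27858762e+00, -1.50024963e-01]), 'dq': array([ 7.86540143e-06, -5.67276537e-04,  9.84046437e-04,  9.42820759e-04,
       -1.80036081e-04, -1.46572714e-03]), 'joint_efforts': array([-4.75488123e-04, -4.05978870e+01, -2.92628431e+01, -2.04720304e-04,
        5.90621246e-03,  5.08745089e-06]), 'eef_pos': array([0.27414812, 0.61614191, 0.24863849]), 'tcp_rot': array([ 2.07856552e-01,  9.78158611e-01, -1.11057309e-03, -3.90872252e-04]), 'contact_force': array([-0.71015132, -0.11188181, -0.06639792]), 'wrist_torque': array([-0.05704787,  0.04211615,  0.00187376]), 'finger_force': 0.0, 'opening': 1.0007853607773716}
scene {'fx': 509.6736474196256, 'fy': 509.6736474196256, 'cx': 280.29363393957567, 'cy': 203.37375372744498, 'distortion': array([-0.11215809,  0.        ,  0.        ,  0.        ,  0.        ]), 'eye': array([-0.15770181, -0.6568758 ,  0.50751529]), 'rotation': array([ 0.49734349, -0.22079653, -0.3204979 ,  0.77535762])}
side {'fx': 474.75271970412814, 'fy': 474.75271970412814, 'cx': 281.8368273752738, 'cy': 218.47836254295524, 'distortion': array([0.04605572, 0.        , 0.        , 0.        , 0.        ]), 'eye': array([0.47327268, 0.97506845, 0.46860955]), 'rotation': array([-0.03073299,  0.54329446,  0.83699955, -0.05760527])}
wrist {'fx': 302.69558172788624, 'fy': 302.69558172788624, 'cx': 276.4932958523002, 'cy': 212.2592650156402, 'distortion': array([0.00527437, 0.        , 0.        , 0.        , 0.        ]), 'T_tool_cam': array([[ 5.98811281e-04,  9.56471016e-01,  2.91826725e-01,
         7.43600255e-02],
       [ 9.99999678e-01, -7.28550233e-04,  3.35905127e-04,
        -1.29152139e-03],
       [ 5.33893947e-04,  2.91826430e-01, -9.56471144e-01,
        -1.24873154e-01],
       [ 0.00000000e+00,  0.00000000e+00,  0.00000000e+00,
         1.00000000e+00]])}
```

View pics/scene0.png

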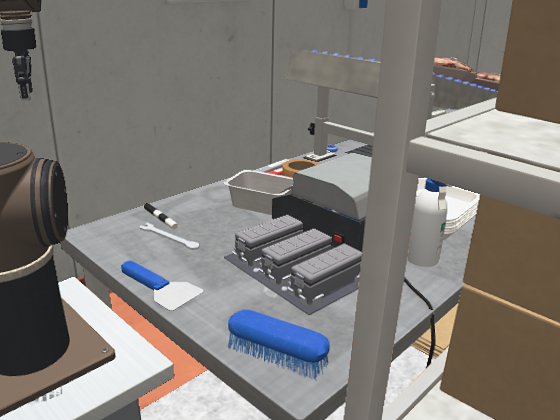

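View pics/side0.png

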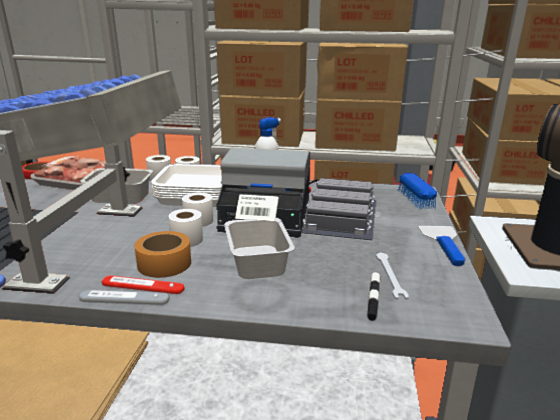

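The scene view shows the three cases in the rack (about 235–370, 215–300) and the container (225–295, 172–210). The side view shows the container rim at 225–294, 218–250, and the rack at 305–378, 180–237.

```bash
cat > h.py <<'E'
import numpy as np,cv2
from scipy.spatial.transform import Rotation as R
from plant import readout,cams
def cam(n,st=None):
    c=cams.get_calibration(n); K=np.array([[c['fx'],0,c['cx']],[0,c['fy'],c['cy']],[0,0,1]])
    if n=='wrist':
        T=np.eye(4);T[:3,:3]=R.from_quat(st['tcp_rot']).as_matrix();T[:3,3]=st['eef_pos'];T=T@c['T_tool_cam'];Rm,e=T[:3,:3],T[:3,3]
    else: Rm,e=R.from_quat(c['rotation']).as_matrix(),np.array(c['eye'])
    return K,c['distortion'],Rm,e
def ray(C,px):
    K,d,Rm,e=C; u=cv2.undistortPoints(np.array([[px]],float),K,d)[0,0]
    v=Rm@np.array([u[0],-u[1],-1]); return e,v/np.linalg.norm(v)
def onz(C,px,z):
    e,v=ray(C,px); return e+v*(z-e[2])/v[2]
def proj(C,P):
    K,d,Rm,e=C; p=(np.atleast_2d(P)-e)@Rm; p=p*[1,-1,-1]
    return cv2.projectPoints(p,np.zeros(3),np.zeros(3),K,d)[0][:,0]
def tri(L):
    A=np.zeros((3,3));b=np.zeros(3)
    for C,px in L:
        e,v=ray(C,px);M=np.eye(3)-np.outer(v,v);A+=M;b+=M@e
    X=np.linalg.solve(A,b);return X,[round(float(np.linalg.norm(np.cross(ray(C,p)[1],X-C[3]))*1e3),1) for C,p in L]
E
python3 - <<'E'
from h import *
s=cam('scene');d=cam('side')
np.set_printoptions(precision=3,suppress=True)
print('rack corners scene',[onz(s,p,.004) for p in [(225,258),(300,304),(380,283)]])
print('rack side',[onz(d,p,.004) for p in [(305,232),(372,237),(373,182)]])
print('cont rim side',[onz(d,p,.06) for p in [(226,222),(283,218),(294,243),(233,249)]])
print('cont rim scene',[onz(s,p,.06) for p in [(225,180),(243,172),(295,180),(281,187)]])
E
```

```text
rack corners scene [array([0.392, 0.012, 0.004]), array([ 0.385, -0.192,  0.004]), array([ 0.537, -0.25 ,  0.004])]
rack side [array([0.542, 0.009, 0.004]), array([0.393, 0.012, 0.004]), array([ 0.375, -0.356,  0.004])]
cont rim side [array([0.699, 0.103, 0.06 ]), array([0.585, 0.064, 0.06 ]), array([0.55 , 0.177, 0.06 ]), array([0.658, 0.218, 0.06 ])]
cont rim scene [array([0.569, 0.219, 0.06 ]), array([0.637, 0.231, 0.06 ]), array([0.693, 0.106, 0.06 ]), array([0.636, 0.098, 0.06 ])]
```

View pics/wrist0.png

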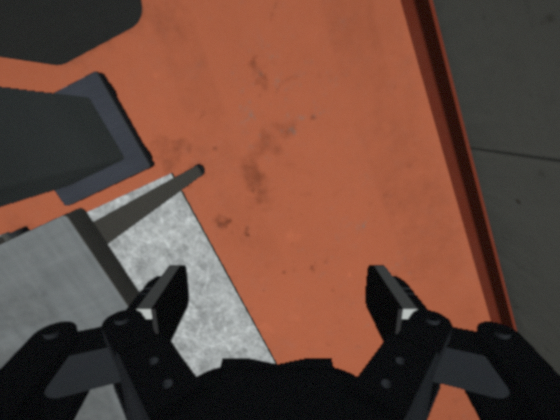

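The wrist view only shows the floor and the table edge, so nothing useful there. I'll move over the container and rack.

step_arm --increments '[[[17,-35,5],[0,0,0.035]],[[17,-35,5],[0,0,0.035]],[[17,-35,5],[0,0,0.035]],[[17,-35,5],[0,0,0.035]],[[17,-35,5],[0,0,0.035]],[[17,-35,5],[0,0,0.035]],[[17,-35,5],[0,0,0.035]],[[17,-35,5],[0,0,0.035]]]' --fingers 1

```text
time: 0.82
eef_pos: [0.4106, 0.3349, 0.29]
tcp_rot: [0.068, 0.998, -0.0, -0.0]
contact_force: [1.1, 0.2, -0.5]
opening: 1.0
finger_force: 0.0
```

step_arm --increments '[[[17,-35,5],[0,0,0.035]],[[17,-35,5],[0,0,0.035]],[[17,-35,5],[0,0,0.035]],[[17,-35,5],[0,0,0.035]],[[0,-35,0],[0,0,0]],[[0,-35,0],[0,0,0]],[[0,0,0],[0,0,0]],[[0,0,0],[0,0,0]]]'

```text
time: 1.48
eef_pos: [0.4785, 0.1251, 0.3098]
tcp_rot: [0.001, 1.0, 0.0, -0.0]
contact_force: [-0.8, -0.2, -0.7]
opening: 0.998
finger_force: 0.0
```

Run:
```python
from h import *
import pickle
st=readout.get_state();im=cams.read_camera('wrist');cv2.imwrite('pics/w1.png',im[:,:,::-1]);pickle.dump(st,open('w1.pkl','wb'))
print(st['time'],st['eef_pos'],st['qpos'],R.from_quat(st['tcp_rot']).as_matrix().round(3))
```

```text
1.4833 [0.47847338 0.12512959 0.30977854] [ 5.01705795e-02 -1.63291840e-01  1.93965913e+00  3.40738062e-04
  1.36555938e+00 -1.51810110e+00] [[-1.     0.003 -0.   ]
 [ 0.003  1.     0.   ]
 [ 0.     0.    -1.   ]]
```

step_arm --increments '[[[-5,-40,0],[0,0,0]],[[-5,-40,0],[0,0,0]],[[-5,-40,0],[0,0,0]],[[0,-40,0],[0,0,0]],[[0,-40,0],[0,0,0]],[[0,-40,0],[0,0,0]],[[0,0,0],[0,0,0]],[[0,0,0],[0,0,0]]]'

```text
time: 2.2
eef_pos: [0.4637, -0.1138, 0.3097]
tcp_rot: [0.0, 1.0, 0.0, -0.0]
contact_force: [-0.3, 0.4, 0.6]
opening: 1.004
finger_force: 0.0
```

Run:
```python
from h import *
import pickle
st=readout.get_state();im=cams.read_camera('wrist');cv2.imwrite('pics/w2.png',im[:,:,::-1]);pickle.dump(st,open('w2.pkl','wb'))
print(st['time'],st['eef_pos'],st['qpos'],R.from_quat(st['tcp_rot']).as_matrix().round(3))
```

```text
2.2 [ 0.46366686 -0.11381965  0.30970851] [-4.53964611e-01 -2.05104463e-01  1.97550342e+00  6.24968666e-04
  1.37208253e+00 -2.02398140e+00] [[-1.     0.001 -0.001]
 [ 0.001  1.     0.001]
 [ 0.001  0.001 -1.   ]]
```

View pics/w1.png

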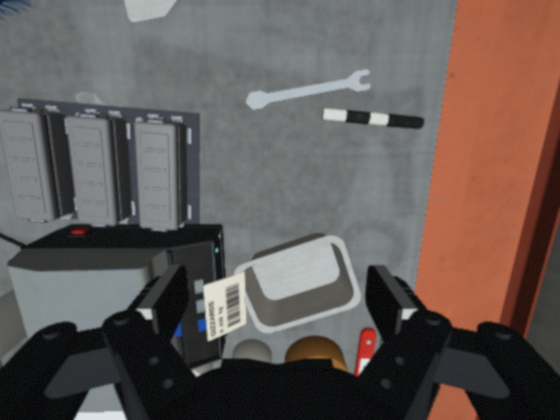

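View pics/w2.png

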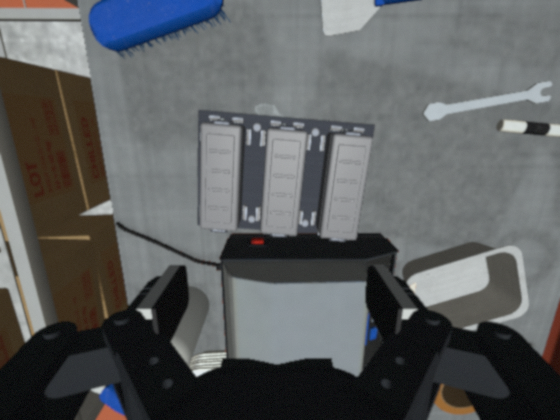

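w1 shows the container rim at roughly (240–360, 235–332), the rack at (15–200, 100–228), and the spanner and pen above right. w2 shows the rack at (198–374, 110–240), with the printer directly behind it. I'll enlarge crops to read the corners.

Run:
```python
import cv2
a=cv2.imread('pics/w2.png')[100:245,190:385];cv2.imwrite('pics/c2.png',cv2.resize(a,None,fx=4,fy=4,interpolation=cv2.INTER_CUBIC))
a=cv2.imread('pics/w1.png')[90:235,0:205];b=cv2.resize(a,(780,552),interpolation=cv2.INTER_CUBIC);cv2.imwrite('pics/c1.png',b)
a=cv2.imread('pics/w1.png')[225:345,225:375];cv2.imwrite('pics/cc.png',cv2.resize(a,None,fx=4,fy=4,interpolation=cv2.INTER_CUBIC))
```

```text
(no output)
```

View pics/c2.png

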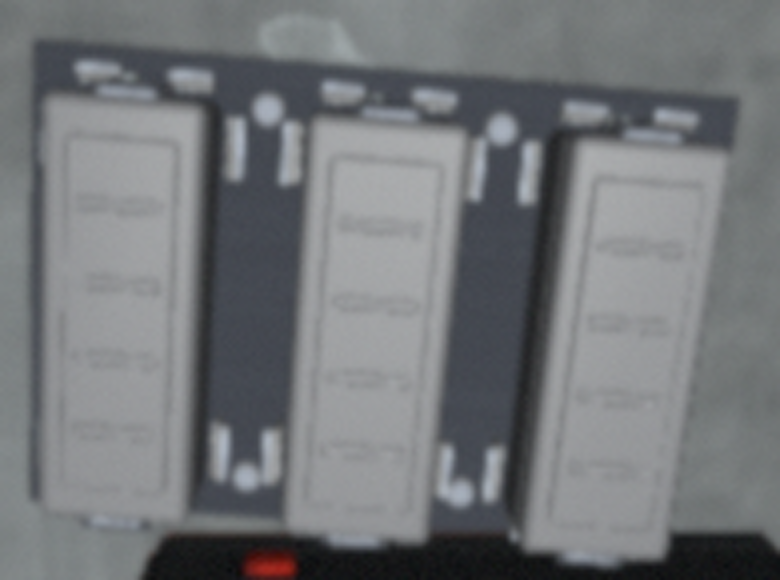

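View pics/c1.png

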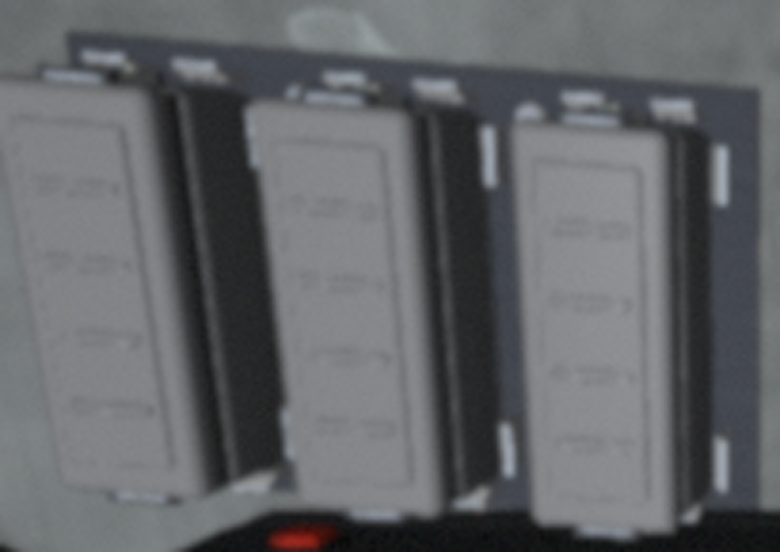

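View pics/cc.png

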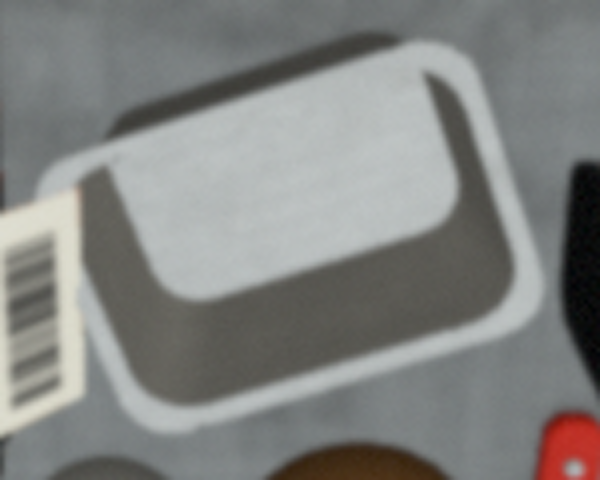

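The crops show the lid outlines and groove rectangles of all three cases, and the container rim. Triangulating these.

Run:
```python
from h import *
import pickle
np.set_printoptions(precision=4,suppress=True)
A=cam('wrist',pickle.load(open('w1.pkl','rb')));B=cam('wrist',pickle.load(open('w2.pkl','rb')))
f1=lambda p:(p[0]/3.805-.37,p[1]/3.807+90-.37)
f2=lambda p:(p[0]/4+190-.375,p[1]/4+100-.375)
D={'right':([(68,133),(176,140),(164,492),(60,488)],[(15,118),(125,125),(172,465),(73,460)]),
'middle':([(333,155),(441,163),(412,512),(305,503)],[(278,143),(384,148),(408,490),(308,482)]),
'left':([(597,177),(703,187),(655,530),(548,525)],[(535,158),(640,167),(648,505),(555,497)])}
O={'right':([(47,95),(210,100),(188,517),(47,512)],[None,(150,85),(210,497),(62,487)]),
'middle':([(316,118),(468,128),(430,542),(288,530)],[(250,100),(410,112),(440,515),(297,505)]),
'left':([(577,138),(727,150),(667,557),(525,547)],[(515,122),(665,133),(676,532),(537,525)])}
for n in D:
  for DD in (D,O):
    X=[]
    for a,b in zip(*DD[n]):
        if b is None: X.append([np.nan]*3);continue
        x,r=tri([(B,f2(a)),(A,f1(b))]);X.append(x)
    X=np.array(X); v=(X[2]-X[1]); print(n,'mean',X.mean(0),'z',X[:,2],'yaw',np.degrees(np.arctan2(v[1],v[0])),np.linalg.norm(v))
    Y=np.array([onz(B,f2(a),.061) for a in DD[n][0]]);Z=np.array([onz(A,f1(a),.061) for a in DD[n][1] if a])
    v=(Y[3]-Y[0]+Y[2]-Y[1]);w=(Y[1]-Y[0]+Y[2]-Y[3])/2;v2=(Z[-1]-Z[0]+Z[-2]-Z[-3])
    print('   @z.061 w2',Y.mean(0),np.degrees(np.arctan2(v[1],v[0])),np.linalg.norm(v)/2,np.linalg.norm(w),'w1',Z.mean(0),np.degrees(np.arctan2(v2[1],v2[0])))
print('rack corners w2',[onz(B,f2(p),.004) for p in [(35,40),(740,97),(33,498)]],'w1',[onz(A,f1(p),.004) for p in [(70,33),(760,88),(760,508)]])
# container
L=lambda p,q:np.cross([*p,1],[*q,1])
def I(a,b): x=np.cross(a,b);return x[:2]/x[2]
t=L((60,165),(400,50));r=L((475,80),(538,265));b=L((200,427),(500,335));l=L((42,200),(125,405))
c=[I(t,l),I(t,r),I(b,r),I(b,l)];c=[p/4+225-.375 for p in c]
P=np.array([onz(A,p,.06) for p in c]);print('cont',P,P.mean(0),[np.linalg.norm(P[i]-P[i-1]) for i in range(4)])
ca=I(L(c[0],c[2]),L(c[1],c[3]))
s=[(226,222),(283,218),(294,243),(233,249)];cs=I(L(s[0],s[2]),L(s[1],s[3]))
print(tri([(A,ca),(cam('side'),cs)]))
```

```text
right mean [ 0.4604 -0.1873  0.0588] z [0.059  0.0572 0.0602 0.0589] yaw -4.182208399457946 0.11110184170280779
   @z.061 w2 [ 0.4602 -0.1869  0.061 ] -4.79844938867562 0.11189818195154903 0.03300439877622854 w1 [ 0.4602 -0.1855  0.061 ] -5.222750657763163
right mean [nan nan nan] z [   nan 0.0574 0.0549 0.0604] yaw -5.169419839413073 0.13499827321212163
   @z.061 w2 [ 0.4588 -0.185   0.061 ] -4.609367327294864 0.13158683047852215 0.047154290098681405 w1 [ 0.482  -0.1768  0.061 ] -14.935088627649737
middle mean [ 0.467  -0.1072  0.0606] z [0.0583 0.0581 0.0643 0.0616] yaw -3.8436202461999507 0.11100610744402062
   @z.061 w2 [ 0.4665 -0.1072  0.061 ] -4.272967965248326 0.11134584498840919 0.03385676763086739 w1 [ 0.468  -0.1071  0.061 ] -5.884578692439994
middle mean [ 0.4665 -0.1062  0.059 ] z [0.0602 0.0549 0.0594 0.0613] yaw -3.9757665627418985 0.13294084258282649
   @z.061 w2 [ 0.4663 -0.1064  0.061 ] -4.132195503883744 0.13177824498119306 0.04620228250718429 w1 [ 0.4664 -0.1051  0.061 ] -4.911810376838894
left mean [ 0.4736 -0.0271  0.0594] z [0.0591 0.0586 0.0629 0.0571] yaw -3.
[... 271 characters left out ...]
 0.13327512106226463
   @z.061 w2 [ 0.4722 -0.0282  0.061 ] -3.9073525759949956 0.13130199971897952 0.046292989166145763 w1 [ 0.4731 -0.0251  0.061 ] -4.392080586469183
rack corners w2 [array([ 0.3754, -0.2201,  0.004 ]), array([0.3939, 0.019 , 0.004 ]), array([ 0.5385, -0.2332,  0.004 ])] w1 [array([ 0.3758, -0.2195,  0.004 ]), array([0.394 , 0.0198, 0.004 ]), array([0.5515, 0.0078, 0.004 ])]
cont [[0.5978 0.0634 0.06  ]
 [0.5454 0.2064 0.06  ]
 [0.6546 0.2476 0.06  ]
 [0.7084 0.099  0.06  ]] [0.6266 0.1541 0.06  ] [np.float64(0.11615101618747652), np.float64(0.15235783850168713), np.float64(0.11672662384854599), np.float64(0.15807095642179453)]
(array([0.6207, 0.1531, 0.0664]), [1.0, 1.0])
```

Measured results:

| Item | Centre (x, y) | Heading |
|---|---|---|
| Left case | (.4735, -.027) | about -4.3° |
| Middle case | (.467, -.107) | about -4.3° |
| Right case | (.460, -.187) | about -4.3° |
| Container | (.625, .154) | long axis 110° |

The lid z is about .060. I'll part-close the fingers and go down on the left case.

step_arm --increments '[[[3.3,29,-25],[0,0,-0.0255]],[[3.3,29,-25],[0,0,-0.0255]],[[3.3,29,-25],[0,0,-0.0255]],[[0,0,-35],[0,0,0]],[[0,0,-35],[0,0,0]],[[0,0,-35],[0,0,0]],[[0,0,-30],[0,0,0]],[[0,0,0],[0,0,0]]]' --fingers 0.53 --grip_force 40

```text
time: 2.92
eef_pos: [0.4683, -0.0225, 0.0936]
tcp_rot: [0.036, 0.999, 0.002, -0.007]
contact_force: [-1.3, 0.3, -0.9]
opening: 0.767
finger_force: 0.0
```

Run:
```python
from h import *
st=readout.get_state();im=cams.read_camera('wrist');cv2.imwrite('pics/w3.png',im[:,:,::-1])
print(st['time'],st['eef_pos'],st['qpos'],st['opening'],R.from_quat(st['tcp_rot']).as_matrix().round(3)[:,0],st['wrist_torque'])
```

```text
2.9167 [ 0.46832622 -0.02254038  0.09361984] [-2.65166953e-01  3.27371089e-02  2.17906006e+00  4.38486264e-04
  9.43559164e-01 -1.76483954e+00] 0.7670132695092959 [-0.997  0.071  0.013] [ 0.02003576  0.05964142 -0.00102766]
```

View pics/w3.png

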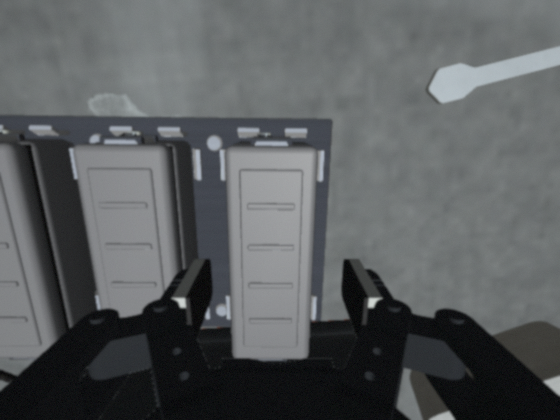

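The view shows the left case between the fingers, lid at (228–315, 147–358), well aligned. The fingers sit about 4 mm too far to the left because the arm hasn't settled.

Run:
```python
from h import *
np.set_printoptions(precision=4,suppress=True)
s0=readout.get_state()
st=dict(eef_pos=np.array([0.46832622,-0.02254038,0.09361984]),tcp_rot=[0.036,0.999,0.002,-0.007])
C=cam('wrist',st)
P=np.array([onz(C,p,.060) for p in [(228,147),(315,147),(309,358),(232,358)]]);v=P[3]-P[0]+P[2]-P[1]
print(P,P.mean(0),np.degrees(np.arctan2(v[1],v[0])))
print(s0['time'],s0['eef_pos'],s0['tcp_rot'],s0['dq'])
```

```text
[[ 0.4047 -0.0442  0.06  ]
 [ 0.4079  0.0006  0.06  ]
 [ 0.5393 -0.008   0.06  ]
 [ 0.5357 -0.0569  0.06  ]] [ 0.4719 -0.0271  0.06  ] -4.632086831443278
2.9667 [ 0.4705 -0.0234  0.0969] [ 0.0359  0.9993  0.0011 -0.0042] [-0.0134 -0.0601 -0.0792 -0.0028  0.0125 -0.0021]
```

step_arm --increments '[[[-1,0,0],[0,0,0]],[[0,0,0],[0,0,0]],[[0,0,-16],[0,0,0]],[[0,0,-16],[0,0,0]],[[0,0,-16],[0,0,0]],[[0,0,-16],[0,0,0]],[[0,0,0],[0,0,0]],[[0,0,0],[0,0,0]]]'

```text
time: 3.63
eef_pos: [0.4734, -0.0265, 0.0375]
tcp_rot: [0.038, 0.999, -0.0, 0.001]
contact_force: [0.1, 0.1, -0.3]
opening: 0.766
finger_force: 0.0
```

Run:
```python
from h import *
st=readout.get_state();print(st['eef_pos'],R.from_quat(st['tcp_rot']).as_matrix().round(3)[:,0],st['contact_force'],st['wrist_torque'],st['qpos'])
```

```text
[ 0.47337748 -0.02648277  0.03750133] [-0.997  0.075 -0.002] [ 0.11435161  0.13800316 -0.3210828 ] [ 0.04847462 -0.07870916  0.0172871 ] [-2.70363631e-01  1.43531259e-01  2.19052572e+00  5.88612877e-05
  8.05591538e-01 -1.76602699e+00]
```

step_arm --increments '[[[0,0,0],[0,0,0]],[[0,0,0],[0,0,0]],[[0,0,0],[0,0,0]],[[0,0,0],[0,0,0]],[[0,0,0],[0,0,0]],[[0,0,0],[0,0,0]]]' --fingers -1 --grip_force 40

```text
time: 4.13
eef_pos: [0.4742, -0.0266, 0.0384]
tcp_rot: [0.038, 0.999, -0.0, 0.002]
contact_force: [-1.6, 0.2, 7.5]
opening: 0.584
finger_force: 43.6
```

step_arm --increments '[[[0,0,10],[0,0,0]],[[0,0,20],[0,0,0]],[[0,0,30],[0,0,0]],[[0,0,35],[0,0,0]],[[0,0,35],[0,0,0]],[[0,0,35],[0,0,0]],[[0,0,35],[0,0,0]],[[0,0,0],[0,0,0]]]'

```text
time: 4.8
eef_pos: [0.4757, -0.0272, 0.2447]
tcp_rot: [0.037, 0.999, -0.002, 0.007]
contact_force: [1.9, -0.3, -1.0]
opening: 0.577
finger_force: 44.0
```

step_arm --increments '[[[16,0,20],[0,0,0]],[[16,0,20],[0,0,0]],[[16,0,20],[0,0,0]],[[16,0,20],[0,0,0]],[[16,0,20],[0,0,0]],[[0,0,0],[0,0,0]],[[0,0,0],[0,0,0]],[[0,0,0],[0,0,0]]]'

```text
time: 5.47
eef_pos: [0.5509, -0.0261, 0.3333]
tcp_rot: [0.038, 0.999, 0.0, -0.002]
contact_force: [-0.3, 0.3, -4.3]
opening: 0.582
finger_force: 43.9
```

```bash
cat > rd.py <<'E'
from h import *
import sys,json
np.set_printoptions(precision=4,suppress=True)
W=[]
for i in range(6):
    st=readout.get_state(); W.append(np.r_[st['contact_force'],st['wrist_torque']]); cams.read_camera('side')
W=np.array(W);print(st['time'],st['eef_pos'],st['opening'],R.from_quat(st['tcp_rot']).as_matrix()[:,0],st['qpos'])
print('mean',W.mean(0),'sd',W.std(0))
E
python3 rd.py
```

```text
5.7167 [ 0.5515 -0.0262  0.3347] 0.5772014432531756 [-0.9972  0.0754  0.0022] [-0.2313 -0.0391  1.7808 -0.0001  1.4021 -1.7266]
mean [-0.0413 -0.0356 -4.174   0.0016  0.0167  0.0251] sd [0.5759 0.6002 0.4591 0.0453 0.0238 0.032 ]
```

step_arm --increments '[[[0,0,0],[0.0078,0.1045,0]],[[0,0,0],[0.0078,0.1045,0]],[[0,0,0],[0.0078,0.1045,0]],[[0,0,0],[0.0078,0.1045,0]],[[0,0,0],[0.0078,0.1045,0]],[[0,0,0],[0,0,0]],[[0,0,0],[0,0,0]],[[0,0,0],[0,0,0]]]'

```text
time: 6.43
eef_pos: [0.5524, -0.0263, 0.3361]
tcp_rot: [0.036, 0.966, 0.009, -0.258]
contact_force: [-0.1, -0.2, -3.7]
opening: 0.582
finger_force: 43.9
```

step_arm --increments '[[[0,0,0],[0,0,0]],[[0,0,0],[0,0,0]],[[0,0,0],[0,0,0]],[[0,0,0],[0,0,0]],[[0,0,0],[0,0,0]],[[0,0,0],[0,0,0]],[[0,0,0],[0,0,0]],[[0,0,0],[0,0,0]]]'

```text
time: 7.1
eef_pos: [0.5524, -0.0263, 0.336]
tcp_rot: [0.036, 0.965, 0.01, -0.259]
contact_force: [-0.7, -0.1, -4.4]
opening: 0.581
finger_force: 43.9
```

Run:
```python
from h import *
import pickle
st=readout.get_state();print(st['time'],st['eef_pos'],np.degrees(R.from_quat(st['tcp_rot']).as_matrix()[2,0]),st['opening'],st['qpos'])
C=cam('wrist',st);im=cams.read_camera('wrist');cv2.imwrite('pics/t1.png',im[:,:,::-1])
```

```text
7.1 [ 0.55235805 -0.02632144  0.33599749] 28.663710931141395 0.5806811199072203 [-0.20380433  0.23692731  1.53625849 -0.0679746   1.8880122  -1.7033982 ]
```

step_arm --increments '[[[0,0,0],[-0.0078,-0.1045,0]],[[0,0,0],[-0.0078,-0.1045,0]],[[0,0,0],[-0.0078,-0.1045,0]],[[0,0,0],[-0.0078,-0.1045,0]],[[0,0,0],[-0.0078,-0.1045,0]],[[0,0,0],[0,0,0]],[[0,0,0],[0,0,0]],[[0,0,0],[0,0,0]]]'

```text
time: 7.82
eef_pos: [0.5523, -0.0264, 0.336]
tcp_rot: [0.038, 0.999, 0.0, -0.001]
contact_force: [-0.3, 0.3, -4.0]
opening: 0.58
finger_force: 43.9
```

```bash
python3 rd.py
```

```text
8.0667 [ 0.5528 -0.0264  0.3355] 0.5797380687099619 [-0.9972  0.0752  0.0016] [-0.2311 -0.0368  1.777  -0.0001  1.403  -1.7266]
mean [ 0.1539  0.0644 -3.7836 -0.0008 -0.0173 -0.0242] sd [0.4565 0.3238 0.5194 0.029  0.0213 0.0162]
```

step_arm --increments '[[[0,0,0],[-0.0078,-0.1045,0]],[[0,0,0],[-0.0078,-0.1045,0]],[[0,0,0],[-0.0078,-0.1045,0]],[[0,0,0],[-0.0078,-0.1045,0]],[[0,0,0],[-0.0078,-0.1045,0]],[[0,0,0],[0,0,0]],[[0,0,0],[0,0,0]],[[0,0,0],[0,0,0]]]'

```text
time: 8.78
eef_pos: [0.5527, -0.0265, 0.3367]
tcp_rot: [0.036, 0.965, -0.01, 0.258]
contact_force: [-0.1, -0.1, -3.0]
opening: 0.577
finger_force: 43.9
```

step_arm --increments '[[[0,0,0],[0,0,0]],[[0,0,0],[0,0,0]],[[0,0,0],[0,0,0]],[[0,0,0],[0,0,0]],[[0,0,0],[0,0,0]],[[0,0,0],[0,0,0]],[[0,0,0],[0,0,0]],[[0,0,0],[0,0,0]]]'

```text
time: 9.45
eef_pos: [0.5523, -0.0263, 0.336]
tcp_rot: [0.036, 0.965, -0.01, 0.259]
contact_force: [-0.5, -0.3, -4.0]
opening: 0.583
finger_force: 43.9
```

step_arm --increments '[[[0,0,0],[0.0078,0.1045,0]],[[0,0,0],[0.0078,0.1045,0]],[[0,0,0],[0.0078,0.1045,0]],[[0,0,0],[0.0078,0.1045,0]],[[0,0,0],[0.0078,0.1045,0]],[[0,0,0],[0,0,0]],[[0,0,0],[0,0,0]],[[0,0,0],[0,0,0]]]'

```text
time: 10.12
eef_pos: [0.5523, -0.0262, 0.3357]
tcp_rot: [0.038, 0.999, 0.0, 0.001]
contact_force: [-0.2, -0.8, -4.5]
opening: 0.583
finger_force: 43.9
```

```bash
python3 rd.py
```

```text
10.3667 [ 0.5519 -0.0262  0.3364] 0.5770457471324762 [-0.9972  0.0752 -0.0015] [-0.2312 -0.041   1.7796  0.0001  1.4015 -1.7267]
mean [ 0.0816  0.0286 -3.7476  0.004   0.0106  0.0312] sd [0.4497 0.595  0.357  0.0224 0.0258 0.021 ]
```

The moment changed by only about 0.03, which is within noise, but the holds were just under a second. I'll repeat the rock with longer holds to be sure.

step_arm --increments '[[[0,0,0],[0.0078,0.1045,0]],[[0,0,0],[0.0078,0.1045,0]],[[0,0,0],[0.0078,0.1045,0]],[[0,0,0],[0.0078,0.1045,0]],[[0,0,0],[0.0078,0.1045,0]],[[0,0,0],[0,0,0]],[[0,0,0],[0,0,0]],[[0,0,0],[0,0,0]]]'

```text
time: 11.08
eef_pos: [0.5524, -0.0263, 0.3363]
tcp_rot: [0.036, 0.966, 0.009, -0.257]
contact_force: [-0.2, 1.1, -3.1]
opening: 0.578
finger_force: 43.9
```

step_arm --increments '[[[0,0,0],[0,0,0]],[[0,0,0],[0,0,0]],[[0,0,0],[0,0,0]],[[0,0,0],[0,0,0]],[[0,0,0],[0,0,0]],[[0,0,0],[0,0,0]],[[0,0,0],[0,0,0]],[[0,0,0],[0,0,0]]]'

```text
time: 11.75
eef_pos: [0.5524, -0.0263, 0.336]
tcp_rot: [0.036, 0.965, 0.01, -0.259]
contact_force: [0.6, -0.0, -3.4]
opening: 0.579
finger_force: 43.9
```

step_arm --increments '[[[0,0,0],[0,0,0]],[[0,0,0],[0,0,0]],[[0,0,0],[0,0,0]],[[0,0,0],[-0.0078,-0.1045,0]],[[0,0,0],[-0.0078,-0.1045,0]],[[0,0,0],[-0.0078,-0.1045,0]],[[0,0,0],[-0.0078,-0.1045,0]],[[0,0,0],[-0.0078,-0.1045,0]]]'

```text
time: 12.42
eef_pos: [0.5522, -0.0263, 0.3366]
tcp_rot: [0.038, 0.999, -0.0, 0.002]
contact_force: [-1.4, 0.4, -2.9]
opening: 0.578
finger_force: 43.9
```

step_arm --increments '[[[0,0,0],[0,0,0]],[[0,0,0],[0,0,0]],[[0,0,0],[0,0,0]],[[0,0,0],[0,0,0]]]'

```text
time: 12.75
eef_pos: [0.5528, -0.0265, 0.3358]
tcp_rot: [0.038, 0.999, 0.0, -0.001]
contact_force: [-0.2, 0.2, -3.8]
opening: 0.581
finger_force: 43.9
```

```bash
python3 rd.py
```

```text
13.0 [ 0.5527 -0.0264  0.3356] 0.5810906558845147 [-0.9972  0.0752  0.0012] [-0.2311 -0.0373  1.7774 -0.0001  1.4027 -1.7266]
mean [ 0.0705 -0.1447 -3.7173  0.0069 -0.0241 -0.0111] sd [0.4222 0.5878 0.1412 0.0331 0.0136 0.0167]
```

step_arm --increments '[[[0,0,0],[-0.0078,-0.1045,0]],[[0,0,0],[-0.0078,-0.1045,0]],[[0,0,0],[-0.0078,-0.1045,0]],[[0,0,0],[-0.0078,-0.1045,0]],[[0,0,0],[-0.0078,-0.1045,0]],[[0,0,0],[0,0,0]],[[0,0,0],[0,0,0]],[[0,0,0],[0,0,0]]]'

```text
time: 13.72
eef_pos: [0.5527, -0.0265, 0.3367]
tcp_rot: [0.036, 0.965, -0.01, 0.258]
contact_force: [0.6, 0.3, -3.6]
opening: 0.579
finger_force: 44.0
```

step_arm --increments '[[[0,0,0],[0,0,0]],[[0,0,0],[0,0,0]],[[0,0,0],[0,0,0]],[[0,0,0],[0,0,0]],[[0,0,0],[0,0,0]],[[0,0,0],[0,0,0]],[[0,0,0],[0,0,0]],[[0,0,0],[0,0,0]]]'

```text
time: 14.38
eef_pos: [0.5524, -0.0263, 0.336]
tcp_rot: [0.036, 0.965, -0.01, 0.259]
contact_force: [-1.0, -0.4, -3.6]
opening: 0.582
finger_force: 43.9
```

step_arm --increments '[[[0,0,0],[0,0,0]],[[0,0,0],[0,0,0]],[[0,0,0],[0,0,0]],[[0,0,0],[0.0078,0.1045,0]],[[0,0,0],[0.0078,0.1045,0]],[[0,0,0],[0.0078,0.1045,0]],[[0,0,0],[0.0078,0.1045,0]],[[0,0,0],[0.0078,0.1045,0]]]'

```text
time: 15.05
eef_pos: [0.5531, -0.0264, 0.3371]
tcp_rot: [0.038, 0.999, -0.0, -0.001]
contact_force: [-0.4, -0.1, -3.8]
opening: 0.581
finger_force: 43.9
```

step_arm --increments '[[[0,0,0],[0,0,0]],[[0,0,0],[0,0,0]],[[0,0,0],[0,0,0]],[[0,0,0],[0,0,0]]]'

```text
time: 15.38
eef_pos: [0.5519, -0.0262, 0.336]
tcp_rot: [0.038, 0.999, 0.0, 0.001]
contact_force: [-1.0, -0.4, -4.7]
opening: 0.577
finger_force: 43.9
```

```bash
python3 rd.py
```

```text
15.6333 [ 0.552  -0.0263  0.3364] 0.5781956073284227 [-0.9972  0.0752 -0.0012] [-0.2312 -0.0405  1.7791  0.0001  1.4018 -1.7267]
mean [-0.2784 -0.1796 -3.9357  0.0104  0.0016  0.0054] sd [0.6076 0.6294 0.7978 0.0306 0.0263 0.0154]
```

The left case is quiet, so it goes back.

step_arm --increments '[[[-16,0,-20],[0,0,0]],[[-16,0,-20],[0,0,0]],[[-16,0,-20],[0,0,0]],[[-16,0,-20],[0,0,0]],[[-16,0,-20],[0,0,0]],[[0,0,-30],[0,0,0]],[[0,0,-35],[0,0,0]],[[0,0,-35],[0,0,0]]]'

```text
time: 16.35
eef_pos: [0.4729, -0.0265, 0.1361]
tcp_rot: [0.038, 0.999, -0.0, 0.002]
contact_force: [1.4, 0.3, -4.5]
opening: 0.581
finger_force: 43.9
```

step_arm --increments '[[[0,0,-35],[0,0,0]],[[0,0,-20],[0,0,0]],[[0,0,-5],[0,0,0]],[[0,0,0],[0,0,0]],[[0,0,0],[0,0,0]],[[0,0,0],[0,0,0]]]'

```text
time: 16.85
eef_pos: [0.4744, -0.0269, 0.0784]
tcp_rot: [0.038, 0.999, -0.001, 0.002]
contact_force: [0.6, -0.4, -3.7]
opening: 0.584
finger_force: 43.9
```

Run:
```python
from h import *
st=readout.get_state();print(st['time'],st['eef_pos'],R.from_quat(st['tcp_rot']).as_matrix()[:,0],st['contact_force'],st['opening'])
```

```text
16.85 [ 0.47437918 -0.02685281  0.07841777] [-0.99716419  0.07510025 -0.00485002] [ 0.59206288 -0.4240419  -3.70803798] 0.584428783406344
```

step_arm --increments '[[[0,0,-10],[0,0,0]],[[0,0,-10],[0,0,0]],[[0,0,-8],[0,0,0]],[[0,0,-6],[0,0,0]],[[0,0,-5],[0,0,0]],[[0,0,0],[0,0,0]],[[0,0,0],[0,0,0]],[[0,0,0],[0,0,0]]]'

```text
time: 17.52
eef_pos: [0.4721, -0.0263, 0.0383]
tcp_rot: [0.038, 0.999, 0.0, -0.002]
contact_force: [-7.9, 1.2, 11.0]
opening: 0.578
finger_force: 45.7
```

Run:
```python
from h import *
for i in range(3):
    st=readout.get_state();print(st['time'],st['eef_pos'],R.from_quat(st['tcp_rot']).as_matrix()[:,0],st['contact_force'],st['opening']);im=cams.read_camera('side')
cv2.imwrite('pics/s2.png',im[:,:,::-1])
```

```text
17.5167 [ 0.47210174 -0.0262672   0.0382559 ] [-0.99717775  0.07501504  0.00304508] [-7.92661264  1.23383483 10.9765917 ] 0.5783707046176174
17.5667 [ 0.47211761 -0.02626634  0.03827232] [-0.99717946  0.07499703  0.00292913] [-6.36194889  1.40732106 10.86799821] 0.5793014644727137
17.6167 [ 0.47214666 -0.02625219  0.03827803] [-0.99718097  0.0749809   0.00282304] [-7.62454333  0.91314082 10.73924617] 0.5838185028759063
```

step_arm --increments '[[[0,0,0],[0,0,0]],[[0,0,0],[0,0,0]],[[0,0,0],[0,0,0]],[[0,0,20],[0,0,0]],[[0,0,24],[0,0,0]],[[0,0,20],[0,0,0]],[[0,0,0],[0,0,0]],[[0,0,0],[0,0,0]]]' --fingers 0.53

```text
time: 18.33
eef_pos: [0.4735, -0.0266, 0.1021]
tcp_rot: [0.038, 0.999, -0.0, 0.002]
contact_force: [-0.6, -0.6, 0.1]
opening: 0.764
finger_force: 0.0
```

Run:
```python
from h import *
st=readout.get_state();im=cams.read_camera('wrist')[:,:,::-1];cv2.imwrite('pics/w4.png',im)
print(st['time'],st['eef_pos'],st['tcp_rot'],st['opening'],st['contact_force'])
cv2.imwrite('pics/cmp.png',np.hstack([cv2.imread('pics/w3.png')[100:400,60:440],im[100:400,60:440]]))
```

```text
18.3333 [ 0.47349458 -0.02663241  0.10214705] [ 3.76243201e-02  9.99290454e-01 -4.02231689e-04  1.68425773e-03] 0.7638033818280198 [-0.57261018 -0.56048707  0.06784777]
```

View pics/cmp.png

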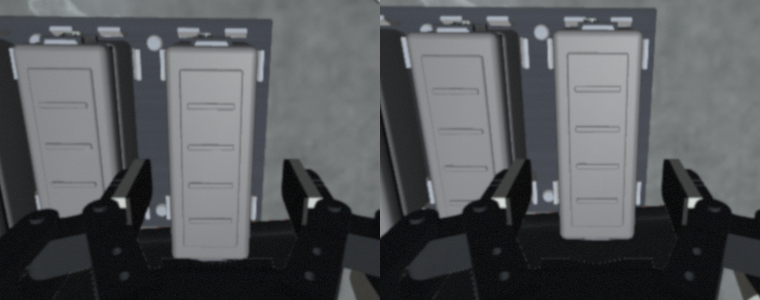

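The comparison shows the left case back flat in its bay: its lid sits square and inside its tabs, with the same relation to the rack as before. Next is the middle case.

step_arm --increments '[[[-2,-26,15],[0,0,0]],[[-2,-27,0],[0,0,0]],[[-2,-27,-5],[0,0,0]],[[0,0,-10],[0,0,0]],[[0,0,0],[0,0,0]],[[0,0,0],[0,0,0]]]'

```text
time: 18.88
eef_pos: [0.4648, -0.1054, 0.0988]
tcp_rot: [0.038, 0.999, 0.001, -0.002]
contact_force: [0.5, 0.0, 0.8]
opening: 0.767
finger_force: 0.0
```

Run:
```python
from h import *
st=readout.get_state();print(st['eef_pos'],R.from_quat(st['tcp_rot']).as_matrix().round(3)[:,0],st['opening'])
```

```text
[ 0.46477734 -0.10542574  0.09879892] [-0.997  0.076  0.005] 0.7673499221356312
```

step_arm --increments '[[[0,0,-16],[0,0,0]],[[0,0,-16],[0,0,0]],[[0,0,-16],[0,0,0]],[[0,0,-16],[0,0,0]],[[0,0,0],[0,0,0]],[[0,0,0],[0,0,0]]]'

```text
time: 19.38
eef_pos: [0.4655, -0.105, 0.0361]
tcp_rot: [0.037, 0.999, 0.001, -0.001]
contact_force: [0.0, -0.7, 0.2]
opening: 0.763
finger_force: 0.0
```

step_arm --increments '[[[0,0,0],[0,0,0]],[[0,0,0],[0,0,0]],[[0,0,0],[0,0,0]],[[0,0,0],[0,0,0]],[[0,0,0],[0,0,0]],[[0,0,0],[0,0,0]]]' --fingers -1 --grip_force 40

```text
time: 19.88
eef_pos: [0.4672, -0.1064, 0.038]
tcp_rot: [0.038, 0.999, -0.0, 0.001]
contact_force: [-0.7, 2.9, 5.2]
opening: 0.585
finger_force: 44.0
```

Lift, rock far end down, then near end down.

step_arm --increments '[[[0,0,10],[0,0,0]],[[0,0,20],[0,0,0]],[[0,0,30],[0,0,0]],[[0,0,35],[0,0,0]],[[0,0,35],[0,0,0]],[[0,0,35],[0,0,0]],[[0,0,35],[0,0,0]],[[16,0,20],[0,0,0]]]'

```text
time: 20.55
eef_pos: [0.4811, -0.1065, 0.2605]
tcp_rot: [0.038, 0.999, -0.001, 0.001]
contact_force: [1.1, -1.1, -3.6]
opening: 0.579
finger_force: 44.3
```

step_arm --increments '[[[16,0,20],[0,0,0]],[[16,0,20],[0,0,0]],[[16,0,20],[0,0,0]],[[16,0,20],[0,0,0]],[[0,0,0],[0,0,0]],[[0,0,0],[0,0,0]],[[0,0,0],[0,0,0]]]'

```text
time: 21.13
eef_pos: [0.545, -0.1061, 0.3348]
tcp_rot: [0.038, 0.999, 0.001, -0.002]
contact_force: [-0.2, -0.6, -5.0]
opening: 0.581
finger_force: 44.2
```

step_arm --increments '[[[0,0,0],[0.0078,0.1045,0]],[[0,0,0],[0.0078,0.1045,0]],[[0,0,0],[0.0078,0.1045,0]],[[0,0,0],[0.0078,0.1045,0]],[[0,0,0],[0.0078,0.1045,0]],[[0,0,0],[0,0,0]],[[0,0,0],[0,0,0]],[[0,0,0],[0,0,0]]]'

```text
time: 21.8
eef_pos: [0.5457, -0.1063, 0.3361]
tcp_rot: [0.036, 0.965, 0.01, -0.259]
contact_force: [0.1, -0.3, -4.4]
opening: 0.579
finger_force: 44.3
```

step_arm --increments '[[[0,0,0],[0,0,0]],[[0,0,0],[0,0,0]],[[0,0,0],[0,0,0]],[[0,0,0],[0,0,0]],[[0,0,0],[0,0,0]],[[0,0,0],[0,0,0]],[[0,0,0],[0,0,0]],[[0,0,0],[0,0,0]]]'

```text
time: 22.47
eef_pos: [0.5464, -0.1063, 0.337]
tcp_rot: [0.036, 0.965, 0.01, -0.259]
contact_force: [0.1, -0.8, -3.8]
opening: 0.579
finger_force: 44.2
```

step_arm --increments '[[[0,0,0],[0,0,0]],[[0,0,0],[0,0,0]],[[0,0,0],[0,0,0]],[[0,0,0],[-0.0078,-0.1045,0]],[[0,0,0],[-0.0078,-0.1045,0]],[[0,0,0],[-0.0078,-0.1045,0]],[[0,0,0],[-0.0078,-0.1045,0]],[[0,0,0],[-0.0078,-0.1045,0]]]'

```text
time: 23.13
eef_pos: [0.5462, -0.1063, 0.3376]
tcp_rot: [0.038, 0.999, -0.0, 0.002]
contact_force: [-0.7, 0.0, -3.9]
opening: 0.584
finger_force: 44.2
```

step_arm --increments '[[[0,0,0],[0,0,0]],[[0,0,0],[0,0,0]],[[0,0,0],[0,0,0]],[[0,0,0],[0,0,0]]]'

```text
time: 23.47
eef_pos: [0.5467, -0.1065, 0.3367]
tcp_rot: [0.038, 0.999, 0.0, -0.001]
contact_force: [0.2, -0.1, -4.4]
opening: 0.584
finger_force: 44.2
```

```bash
python3 rd.py
```

```text
23.7167 [ 0.5467 -0.1064  0.3366] 0.5793203504204116 [-0.9972  0.0751  0.0012] [-0.3743 -0.0294  1.7679 -0.0001  1.4043 -1.87  ]
mean [-0.1302 -0.1889 -4.2553  0.0008 -0.0105  0.0132] sd [0.5582 0.3016 0.5017 0.0221 0.0313 0.0339]
```

step_arm --increments '[[[0,0,0],[-0.0078,-0.1045,0]],[[0,0,0],[-0.0078,-0.1045,0]],[[0,0,0],[-0.0078,-0.1045,0]],[[0,0,0],[-0.0078,-0.1045,0]],[[0,0,0],[-0.0078,-0.1045,0]],[[0,0,0],[0,0,0]],[[0,0,0],[0,0,0]],[[0,0,0],[0,0,0]]]'

```text
time: 24.43
eef_pos: [0.5466, -0.1066, 0.3377]
tcp_rot: [0.036, 0.965, -0.01, 0.258]
contact_force: [-0.5, -0.3, -4.3]
opening: 0.584
finger_force: 44.2
```

step_arm --increments '[[[0,0,0],[0,0,0]],[[0,0,0],[0,0,0]],[[0,0,0],[0,0,0]],[[0,0,0],[0,0,0]],[[0,0,0],[0,0,0]],[[0,0,0],[0,0,0]],[[0,0,0],[0,0,0]],[[0,0,0],[0,0,0]]]'

```text
time: 25.1
eef_pos: [0.5463, -0.1063, 0.337]
tcp_rot: [0.036, 0.965, -0.01, 0.259]
contact_force: [0.4, -0.4, -4.2]
opening: 0.579
finger_force: 44.2
```

step_arm --increments '[[[0,0,0],[0,0,0]],[[0,0,0],[0,0,0]],[[0,0,0],[0,0,0]],[[0,0,0],[0.0078,0.1045,0]],[[0,0,0],[0.0078,0.1045,0]],[[0,0,0],[0.0078,0.1045,0]],[[0,0,0],[0.0078,0.1045,0]],[[0,0,0],[0.0078,0.1045,0]]]'

```text
time: 25.77
eef_pos: [0.5471, -0.1065, 0.3382]
tcp_rot: [0.038, 0.999, -0.0, -0.001]
contact_force: [0.4, -0.1, -4.0]
opening: 0.581
finger_force: 44.2
```

step_arm --increments '[[[0,0,0],[0,0,0]],[[0,0,0],[0,0,0]],[[0,0,0],[0,0,0]],[[0,0,0],[0,0,0]]]'

```text
time: 26.1
eef_pos: [0.5459, -0.1062, 0.337]
tcp_rot: [0.038, 0.999, 0.0, 0.001]
contact_force: [0.4, 0.1, -4.5]
opening: 0.58
finger_force: 44.2
```

```bash
python3 rd.py
```

```text
26.35 [ 0.546  -0.1063  0.3374] 0.5761007920964688 [-0.9971  0.0755 -0.0011] [-0.3748 -0.0325  1.7696  0.0001  1.4034 -1.8701]
mean [ 0.3326  0.169  -4.5283 -0.0043  0.0279 -0.0142] sd [0.3325 0.2917 0.6329 0.0269 0.0168 0.0371]
```

The middle case is quiet too: the difference is small, and opposite in sign to a sliding bolt. Putting it back.

step_arm --increments '[[[-16,0,-20],[0,0,0]],[[-16,0,-20],[0,0,0]],[[-16,0,-20],[0,0,0]],[[-16,0,-20],[0,0,0]],[[-16,0,-20],[0,0,0]],[[0,0,-35],[0,0,0]],[[0,0,-35],[0,0,0]],[[0,0,-35],[0,0,0]]]'

```text
time: 27.07
eef_pos: [0.4666, -0.1066, 0.1318]
tcp_rot: [0.038, 0.999, -0.001, 0.002]
contact_force: [1.5, -0.2, -4.3]
opening: 0.58
finger_force: 44.2
```

step_arm --increments '[[[0,0,-35],[0,0,0]],[[0,0,-15],[0,0,0]],[[0,0,-5],[0,0,0]],[[0,0,0],[0,0,0]],[[0,0,0],[0,0,0]],[[0,0,0],[0,0,0]]]'

```text
time: 27.57
eef_pos: [0.4682, -0.1072, 0.0793]
tcp_rot: [0.038, 0.999, -0.001, 0.002]
contact_force: [0.1, 0.0, -4.3]
opening: 0.582
finger_force: 44.2
```

Run:
```python
from h import *
st=readout.get_state();print(st['time'],st['eef_pos'],R.from_quat(st['tcp_rot']).as_matrix()[:,0],st['contact_force'],st['opening'])
```

```text
27.5667 [ 0.46817059 -0.10715828  0.07930346] [-0.99715461  0.07525134 -0.00446396] [ 0.12616571  0.00803139 -4.31943052] 0.5824888034878265
```

step_arm --increments '[[[0,0,-10],[0,0,0]],[[0,0,-10],[0,0,0]],[[0,0,-8],[0,0,0]],[[0,0,-6],[0,0,0]],[[0,0,-5],[0,0,0]],[[0,0,0],[0,0,0]],[[0,0,0],[0,0,0]],[[0,0,0],[0,0,0]]]'

```text
time: 28.23
eef_pos: [0.4663, -0.1063, 0.0381]
tcp_rot: [0.038, 0.999, 0.0, -0.0]
contact_force: [-1.0, 0.4, 0.2]
opening: 0.58
finger_force: 44.8
```

Run:
```python
from h import *
st=readout.get_state();print(st['time'],st['eef_pos'],R.from_quat(st['tcp_rot']).as_matrix()[:,0],st['contact_force'],st['opening'])
```

```text
28.2333 [ 0.46634426 -0.10629986  0.03807108] [-9.97162990e-01  7.52697396e-02  6.61990397e-04] [-0.99886641  0.41011518  0.18124458] 0.5801000304524063
```

step_arm --increments '[[[0,0,-1],[0,0,0]],[[0,0,0],[0,0,0]]]'

```text
time: 28.4
eef_pos: [0.4663, -0.1063, 0.038]
tcp_rot: [0.038, 0.999, 0.0, -0.001]
contact_force: [-4.8, 1.1, 6.4]
opening: 0.578
finger_force: 45.6
```

step_arm --increments '[[[0,0,0],[0,0,0]],[[0,0,0],[0,0,0]],[[0,0,0],[0,0,0]],[[0,0,20],[0,0,0]],[[0,0,24],[0,0,0]],[[0,0,20],[0,0,0]],[[0,0,0],[0,0,0]],[[0,0,0],[0,0,0]]]' --fingers 0.53

```text
time: 29.07
eef_pos: [0.4675, -0.1069, 0.1022]
tcp_rot: [0.038, 0.999, -0.001, 0.002]
contact_force: [1.0, -0.6, -0.8]
opening: 0.765
finger_force: 0.0
```

Run:
```python
from h import *
st=readout.get_state();im=cams.read_camera('wrist')[:,:,::-1];cv2.imwrite('pics/w5.png',im)
print(st['time'],st['eef_pos'],st['tcp_rot'],st['opening'])
# lid of the released case vs same view of the left one after release
t=cv2.imread('pics/w4.png')[125:230,230:320]
r=cv2.matchTemplate(np.ascontiguousarray(im),t,cv2.TM_CCOEFF_NORMED);print(cv2.minMaxLoc(r),'left was (230,125)')
```

```text
29.0667 [ 0.46748097 -0.10686952  0.10224524] [ 3.76440974e-02  9.99289228e-01 -7.77942735e-04  1.83199662e-03] 0.7650649355109149
(-0.5508522987365723, 0.9738709330558777, (145, 311), (230, 126)) left was (230,125)
```

step_arm --increments '[[[-2,-26,15],[0,0,0]],[[-2,-27,0],[0,0,0]],[[-2,-27,-5],[0,0,0]],[[0,0,-10],[0,0,0]],[[0,0,0],[0,0,0]],[[0,0,0],[0,0,0]]]'

```text
time: 29.62
eef_pos: [0.4588, -0.1851, 0.0987]
tcp_rot: [0.038, 0.999, 0.002, -0.002]
contact_force: [-1.0, 0.4, 0.4]
opening: 0.762
finger_force: 0.0
```

Run:
```python
from h import *
st=readout.get_state();print(st['time'],st['eef_pos'],R.from_quat(st['tcp_rot']).as_matrix().round(3)[:,0],st['opening'])
```

```text
29.6167 [ 0.45883897 -0.18513293  0.09868766] [-0.997  0.076  0.004] 0.7620868813471818
```

The middle case is seated: its lid appears within 1 px of where the left one did. Now the right case.

step_arm --increments '[[[0,0,-16],[0,0,0]],[[0,0,-16],[0,0,0]],[[0,0,-16],[0,0,0]],[[0,0,-16],[0,0,0]],[[0,0,0],[0,0,0]],[[0,0,0],[0,0,0]]]'

```text
time: 30.12
eef_pos: [0.4595, -0.1848, 0.036]
tcp_rot: [0.037, 0.999, 0.001, -0.001]
contact_force: [-0.5, -0.1, 0.1]
opening: 0.77
finger_force: 0.0
```

step_arm --increments '[[[0,0,0],[0,0,0]],[[0,0,0],[0,0,0]],[[0,0,0],[0,0,0]],[[0,0,0],[0,0,0]],[[0,0,0],[0,0,0]],[[0,0,0],[0,0,0]]]' --fingers -1 --grip_force 45

```text
time: 30.62
eef_pos: [0.4611, -0.1864, 0.0381]
tcp_rot: [0.038, 0.999, -0.0, 0.001]
contact_force: [0.5, 4.3, 5.7]
opening: 0.576
finger_force: 48.9
```

step_arm --increments '[[[0,0,10],[0,0,0]],[[0,0,20],[0,0,0]],[[0,0,30],[0,0,0]],[[0,0,35],[0,0,0]],[[0,0,35],[0,0,0]],[[0,0,35],[0,0,0]],[[0,0,35],[0,0,0]],[[16,0,20],[0,0,0]]]'

```text
time: 31.28
eef_pos: [0.4752, -0.1869, 0.2608]
tcp_rot: [0.038, 0.999, -0.002, 0.001]
contact_force: [0.6, 0.2, -4.0]
opening: 0.58
finger_force: 49.2
```

step_arm --increments '[[[16,0,20],[0,0,0]],[[16,0,20],[0,0,0]],[[16,0,20],[0,0,0]],[[16,0,20],[0,0,0]],[[0,0,0],[0,0,0]],[[0,0,0],[0,0,0]],[[0,0,0],[0,0,0]]]'

```text
time: 31.87
eef_pos: [0.539, -0.1861, 0.3347]
tcp_rot: [0.038, 0.999, 0.001, -0.002]
contact_force: [-0.5, 0.5, -4.3]
opening: 0.582
finger_force: 49.0
```

step_arm --increments '[[[0,0,0],[0.0078,0.1045,0]],[[0,0,0],[0.0078,0.1045,0]],[[0,0,0],[0.0078,0.1045,0]],[[0,0,0],[0.0078,0.1045,0]],[[0,0,0],[0.0078,0.1045,0]],[[0,0,0],[0,0,0]],[[0,0,0],[0,0,0]],[[0,0,0],[0,0,0]]]'

```text
time: 32.53
eef_pos: [0.5397, -0.1863, 0.3359]
tcp_rot: [0.036, 0.965, 0.01, -0.259]
contact_force: [0.1, 0.3, -3.9]
opening: 0.582
finger_force: 49.5
```

step_arm --increments '[[[0,0,0],[0,0,0]],[[0,0,0],[0,0,0]],[[0,0,0],[0,0,0]],[[0,0,0],[0,0,0]],[[0,0,0],[0,0,0]],[[0,0,0],[0,0,0]],[[0,0,0],[0,0,0]],[[0,0,0],[0,0,0]]]'

```text
time: 33.2
eef_pos: [0.5404, -0.1863, 0.337]
tcp_rot: [0.036, 0.965, 0.01, -0.259]
contact_force: [0.3, 0.2, -3.2]
opening: 0.577
finger_force: 49.6
```

step_arm --increments '[[[0,0,0],[0,0,0]],[[0,0,0],[0,0,0]],[[0,0,0],[0,0,0]],[[0,0,0],[-0.0078,-0.1045,0]],[[0,0,0],[-0.0078,-0.1045,0]],[[0,0,0],[-0.0078,-0.1045,0]],[[0,0,0],[-0.0078,-0.1045,0]],[[0,0,0],[-0.0078,-0.1045,0]]]'

```text
time: 33.87
eef_pos: [0.5402, -0.1863, 0.3377]
tcp_rot: [0.038, 0.999, -0.0, 0.002]
contact_force: [-0.3, 0.4, -4.4]
opening: 0.579
finger_force: 49.5
```

step_arm --increments '[[[0,0,0],[0,0,0]],[[0,0,0],[0,0,0]],[[0,0,0],[0,0,0]],[[0,0,0],[0,0,0]]]'

```text
time: 34.2
eef_pos: [0.5407, -0.1864, 0.3367]
tcp_rot: [0.037, 0.999, 0.0, -0.001]
contact_force: [0.6, -0.2, -4.4]
opening: 0.583
finger_force: 49.5
```

```bash
python3 rd.py
```

```text
34.45 [ 0.5407 -0.1864  0.3366] 0.574778253890634 [-0.9972  0.075   0.0011] [-0.5092  0.005   1.7338 -0.0002  1.4039 -2.0049]
mean [ 0.1429 -0.102  -3.9549  0.0275  0.0342 -0.0144] sd [0.5367 0.3704 0.4729 0.0314 0.0233 0.0154]
```

step_arm --increments '[[[0,0,0],[-0.0078,-0.1045,0]],[[0,0,0],[-0.0078,-0.1045,0]],[[0,0,0],[-0.0078,-0.1045,0]],[[0,0,0],[-0.0078,-0.1045,0]],[[0,0,0],[-0.0078,-0.1045,0]],[[0,0,0],[0,0,0]],[[0,0,0],[0,0,0]],[[0,0,0],[0,0,0]]]'

```text
time: 35.17
eef_pos: [0.5405, -0.1866, 0.3377]
tcp_rot: [0.036, 0.965, -0.01, 0.258]
contact_force: [-10.5, 2.8, -5.3]
opening: 0.581
finger_force: 49.7
```

step_arm --increments '[[[0,0,0],[0,0,0]],[[0,0,0],[0,0,0]],[[0,0,0],[0,0,0]],[[0,0,0],[0,0,0]],[[0,0,0],[0,0,0]],[[0,0,0],[0,0,0]],[[0,0,0],[0,0,0]],[[0,0,0],[0,0,0]]]'

```text
time: 35.83
eef_pos: [0.5404, -0.1863, 0.337]
tcp_rot: [0.036, 0.965, -0.01, 0.259]
contact_force: [0.8, -0.2, -3.5]
opening: 0.581
finger_force: 49.6
```

step_arm --increments '[[[0,0,0],[0,0,0]],[[0,0,0],[0,0,0]],[[0,0,0],[0,0,0]],[[0,0,0],[0.0078,0.1045,0]],[[0,0,0],[0.0078,0.1045,0]],[[0,0,0],[0.0078,0.1045,0]],[[0,0,0],[0.0078,0.1045,0]],[[0,0,0],[0.0078,0.1045,0]]]'

```text
time: 36.5
eef_pos: [0.541, -0.1865, 0.3381]
tcp_rot: [0.038, 0.999, -0.0, -0.001]
contact_force: [-0.2, -0.3, -4.1]
opening: 0.579
finger_force: 49.6
```

step_arm --increments '[[[0,0,0],[0,0,0]],[[0,0,0],[0,0,0]],[[0,0,0],[0,0,0]],[[0,0,0],[0,0,0]]]'

```text
time: 36.83
eef_pos: [0.5399, -0.1862, 0.337]
tcp_rot: [0.038, 0.999, 0.0, 0.001]
contact_force: [0.1, -0.2, -3.3]
opening: 0.583
finger_force: 49.5
```

```bash
python3 rd.py
```

```text
37.0833 [ 0.54   -0.1863  0.3374] 0.5784606634794287 [-0.9971  0.0755 -0.001 ] [-0.5099  0.002   1.7355  0.0002  1.403  -2.0051]
mean [-0.2647 -0.0395 -3.635  -0.0169 -0.0324 -0.009 ] sd [0.3448 0.5958 0.6149 0.0324 0.0205 0.0231]
```

The right case rattles: the moment drops 0.07 from far to near, about −0.10 against the quiet cases' +0.03, and a 10 N knock showed as it tipped. Carrying it to the container, turned so its length follows the container's long side.

step_arm --increments '[[[4,14,0],[0,0,-0.05]],[[7,28,0],[0,0,-0.1]],[[7,28,0],[0,0,-0.1]],[[7,28,0],[0,0,-0.1]],[[7,28,0],[0,0,-0.1]],[[7,28,0],[0,0,-0.1]],[[7,28,0],[0,0,-0.1]],[[7,28,0],[0,0,-0.1]]]'

```text
time: 37.8
eef_pos: [0.5935, 0.025, 0.3372]
tcp_rot: [0.403, 0.915, 0.0, 0.0]
contact_force: [-1.2, 0.5, -3.7]
opening: 0.582
finger_force: 49.6
```

step_arm --increments '[[[7,28,0],[0,0,-0.1]],[[7,28,0],[0,0,-0.1]],[[7,28,0],[0,0,-0.1]],[[7,28,0],[0,0,-0.1]],[[3,18,0],[0,0,-0.05]],[[0,0,0],[0,0,0]],[[0,0,0],[0,0,0]],[[0,0,0],[0,0,0]]]'

```text
time: 38.47
eef_pos: [0.6242, 0.1532, 0.3369]
tcp_rot: [0.595, 0.804, -0.0, 0.0]
contact_force: [0.7, -0.5, -3.8]
opening: 0.576
finger_force: 49.6
```

Run:
```python
from h import *
st=readout.get_state();print(st['time'],st['eef_pos'],R.from_quat(st['tcp_rot']).as_matrix().round(4)[:,0],st['qpos'],st['opening'])
```

```text
38.4667 [0.62422783 0.15322489 0.33685806] [-2.919e-01  9.565e-01 -6.000e-04] [ 8.33393586e-02  1.64764945e-01  1.56299954e+00 -7.43962396e-04
  1.41420176e+00 -2.12720779e-01] 0.5763105602663631
```

step_arm --increments '[[[0,0,-10],[0,0,0.025]],[[0,1,-30],[0,0,0.025]],[[0,0,-35],[0,0,0]],[[0,0,-35],[0,0,0]],[[0,0,-25],[0,0,0]],[[0,0,-8],[0,0,0]],[[0,0,0],[0,0,0]],[[0,0,0],[0,0,0]]]'

```text
time: 39.13
eef_pos: [0.6249, 0.1541, 0.1948]
tcp_rot: [0.575, 0.818, 0.0, 0.0]
contact_force: [0.1, 0.1, -2.4]
opening: 0.58
finger_force: 49.6
```

step_arm --increments '[[[0,0,0],[0,0,0]],[[0,0,0],[0,0,0]],[[0,0,0],[0,0,0]],[[0,0,0],[0,0,0]],[[0,0,0],[0,0,0]],[[0,0,0],[0,0,0]],[[0,0,0],[0,0,0]],[[0,0,0],[0,0,0]]]'

```text
time: 39.8
eef_pos: [0.6243, 0.1547, 0.1939]
tcp_rot: [0.575, 0.818, -0.0, -0.0]
contact_force: [0.3, 0.5, -4.4]
opening: 0.576
finger_force: 49.5
```

Run:
```python
from h import *
st=readout.get_state();print(st['time'],st['eef_pos'],R.from_quat(st['tcp_rot']).as_matrix().round(4),st['dq'].round(3),st['opening'],st['contact_force'])
# bays check in the side picture: compare before/after away from the arm
a=cv2.imread('pics/side0.png').astype(int);b=cams.read_camera('side')[:,:,::-1];cv2.imwrite('pics/s9.png',b)
d=np.abs(a-b.astype(int)).max(2)>40;n,l,s,c=cv2.connectedComponentsWithStats(d.astype(np.uint8))
print([tuple(x) for x in s[1:] if x[4]>25])
```

```text
39.8 [0.62429382 0.15470705 0.19394776] [[-3.388e-01  9.409e-01 -2.000e-04]
 [ 9.409e-01  3.388e-01 -0.000e+00]
 [ 0.000e+00 -2.000e-04 -1.000e+00]] [ 0.001  0.003  0.002  0.001  0.    -0.   ] 0.5763511213579742 [ 0.28187473  0.49786659 -4.42324066]
[(np.int32(229), np.int32(0), np.int32(71), np.int32(28), np.int32(667)), (np.int32(293), np.int32(0), np.int32(7), np.int32(12), np.int32(32)), (np.int32(227), np.int32(0), np.int32(167), np.int32(66), np.int32(4142)), (np.int32(236), np.int32(65), np.int32(42), np.int32(11), np.int32(258)), (np.int32(218), np.int32(78), np.int32(78), np.int32(114), np.int32(4288)), (np.int32(537), np.int32(104), np.int32(22), np.int32(58), np.int32(463)), (np.int32(319), np.int32(178), np.int32(52), np.int32(5), np.int32(104)), (np.int32(316), np.int32(183), np.int32(57), np.int32(14), np.int32(234)), (np.int32(248), np.int32(194), np.int32(30), np.int32(7), np.int32(135))]
```

Only the arm and the missing right case differ in the side picture. The tool is level and still, so I'm handing in.

```bash
python3 -c "
from plant import sign_off
print(sign_off())"
```

```text
the job is handed in; nothing more can be done
None
```

The right case is the one with the loose bolt; it is held level over the middle of the container, about 10 cm above its rim, and the quiet left and middle cases are back down in their bays; handed in at about 40 s.

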